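# Extend the tablet press's discharge arm by one hole

### The arm

A 7-joint arm with a two-finger parallel gripper is mounted at the origin on the work surface. World frame = base frame: x ahead of the robot, y to its left, z up, the work surface at z = 0. Lengths are in m, angles in rad, forces in N, time in s.
With the tool pointing down it reaches from about 0.425 to 0.975 m from the base axis. Payload 16.7 kg.
Tool frame: the origin (TCP) lies at the very end of the fingers, on their centre line; the grasp point (between the pads) lies env.tcp_to_grasp behind it (env.tcp_to_grasp is the distance from the TCP to the grasp point, in m); z points along the fingers, x is the direction in which the jaws open and shut, and the axes are right-handed (so a half turn about z gives the same grasp; the last joint's range is limited). The gripper opens to 85 mm and grips with 20 to 120 N. Pads are 22 mm wide; open, the fingers measure 114 mm over their backs; the gripper's body (76 mm by 85 mm) begins 54 mm behind the grasp point. The pads swing forward as they close: fully open they stand 13 mm farther back than shut.
Start: joints at [-1.454, 0.426, 0.074, 1.606, -0.034, 1.111, -0.067], TCP at [0.177, 0.651, 0.231] pointing down, gripper open.
Joint ranges: [-2.85, 2.85], [-0.5, 2.14], [-1.23, 1.37], [0.21, 2.46], [-1.02, 4.16], [0.16, 2.05], [-2.73, 2.73]. Speed limits (rad/s): [1.89, 1.89, 2.39, 2.39, 3.01, 3.01, 3.01].

### API

Orientations are given as a unit quaternion [w, x, y, z].
In Python, from cell import env gives the robot as it stands. The module is installed in compiled form; this text tells all that it offers.
- The arm moves only by the shell command python3 -m creep 'ROWS' [FORCE]. ROWS is JSON, a list of rows, each a list of 5 numbers: the closure in counts, from 0 (fully open) to 255 (shut), then the shift along the tool's x, y, z in m, then the turn about the tool's z in rad. A call has 1 to 10 rows; each row shifts and turns the pose as measured when the row begins, along the tool's axes as they then stand; what a row does not reach is not made up. A row lasts 1/8 s, in which the tool goes at most 62.5 mm and 10.7 degrees, less where a joint would pass 70% of its speed; a pose out of reach is approached as far as the arm can. A call with a gripper value outside its range is refused whole. The fingers move at their own pace and stop on an object; FORCE is the grip in N (left out, the last holds). Time passes only in rows, so rows that do not move let the fingers close. It gives the time, the measured TCP pose, the force and the opening at its end, in the units of the state.
- env.sense(): the state, without advancing time (a new reading comes with each control period).
- env.read_camera(name): name is "scene" or "top"; returns (picture, depth): 420x560x3 uint8, red, green, blue; 420x560 float32, m along the optical axis (not along the pixel's ray), 0 where there is no reading.
- env.camera_info(name): a dict with "camera_matrix" (3x3 intrinsics, pixels), "k1" (the pictures are not rectified: a ray, as slopes to the right and down, at radius r is drawn at 1 + k1 r^2 times it, then the intrinsics apply), "R" (3x3) and "t" (3): a world point X has camera coordinates R X + t. Camera axes: x right, y down, z forward; pixel columns grow to the right and rows downward; lengths in m; the calibration is good to about 2 mm. A picture is of the moment at which its call begins. camera_info takes no time and is no camera call.
- env.sign_off(): hands the job in, once; it reports no verdict.
Trained networks look in the newest picture that a camera, given by its name, has taken for a name from the list of things; names that differ only in an ending like _2 or _b are one class to them, and where a whole thing is asked for, a point or a joint stands for the part that bears it (a point fixed in the world has none). Each returns a list of dicts, best first, with "confidence" (0 to 1); they miss things now and then, are a little off and sometimes report something else, mostly with a low value. They report only what shows in the picture. A call takes as long as a camera call.
- env.silhouettes(target, camera): "pixels" (420x560 bool, what is visible of it).
- env.place_of(target, camera): "location" ([x, y, z] in m, in the coordinates of the camera as it stood for that picture, good to about 4 mm: a listed point, or the origin of a listed thing).
The state is a dict: "time": time; "q": joint angles; "qvel": joint speeds; "effort": joint torques, N m; "ee_pos": TCP position; "ee_rot": TCP orientation; "wrist_force": force on the tool from outside, world axes, zero at the start; "ft_torque": the same for the moment, N m; "grip_width": finger opening in m.
Only numpy, scipy, OpenCV 4.12 (cv2) and the standard library are available. Lean on these libraries where they do the work, as an engineer would, in place of code of your own. Each camera call takes 0.05 s, during which the arm holds its last target. There are 200 camera calls.

### The job

The spout of the telescoping discharge arm must reach out one hole further, over the collecting pail. Press the brass snap button flush with the blue sleeve, push the sleeve outwards by its red collar so that the button goes under, and stop where the button springs fully out of the very next hole. Be gentle, feel your way rather than forcing it, leave the pail, the jar and the wrench alone, and take the hand away at the end.

Things in the scene. Friction and masses are not known exactly. Their poses are not given: they have to be found in the camera images.
- stand: White foot of the arm, fixed. Origin on the table under the nominal button; own x is level and points the way the sleeve slides out (foot to spout), z up. Plate and post at own x -255 to -125 mm. The tube is clamped by hand: true height differs from the nominal by up to 6 mm either way, and it is up to 1.5 mm off in own x and y. No reading shows this: feel for the top.
- sleeve_top (a point): Nominal middle of the first hole in the blue sleeve's flat top, 110 mm above the table (true place: see stand). Sleeve: level square tube, 36 mm wide and high, 2 mm wall, at the start own x -105 to +75 mm. Round 13 mm holes at own x 0 (the button is in it), -40 (the next) and -80 mm. The point stays with the stand when the sleeve slides.
- button_tip (a point): Nominal tip of the brass snap button, 9 mm thick with a round head, standing 5 mm above the sleeve's top at the start (true place: see stand). The button stays at own x 0, y 0 of the stand and moves only up and down. The point does not move with it.
- collar_face (a point): Nominal centre, at the start, of the red collar's face towards the button: 15 mm from the button's axis, 8 mm above the sleeve's top. The collar is fixed across the sleeve: 8 mm thick along x, 44 mm wide, 16 mm high. Shut fingertips up to 26 mm long along the tube fit on the button beside it and can push it outwards. The point stays with the stand.
- sleeve (a joint): How far the sleeve has slid out along the stand's x, in m: 0 with the first hole on the button, 0.040 the next, 0.080 the last; 2 mm of play either way. Friction 2 N; once flush, the button goes under the hole's edge at 6 to 12 N. If not flush it blocks. Any contact with the robot over 30 N spoils it. The spout (own x 75 to 119 mm at the start, no higher than the sleeve) moves along.
- button (a joint): How far the brass button is pressed down, in m: 0 fully out, 0.005 flush with the sleeve's top, 0.007 when it is under the sleeve's wall (2 mm). Spring: 1 N at the start of the travel, 2.5 N when flush, 3.1 N under the wall. Its polished head is slippery.
- pail: Open round steel collecting pail with two small side handles, 90 mm across, 55 mm high, loose; origin at the centre of its underside. It stands under where the spout will be. Leave it.
- jar: White jar with a yellow cap, 56 mm across, 85 mm high, loose; origin at the centre of its underside. Leave it.
- wrench: Flat steel wrench lying on the table, loose; origin at the centre of its underside. Leave it.

How it is judged:
On the way, in this order (a step that is already met when the one before it is completed fails the run):
1. the button is pressed flush while the sleeve is still at the first hole (value of joint button above 0.0038 m and value of joint sleeve below 0.006 m), for 0.05 s.
2. the sleeve travels outwards between the two holes with the button under its wall (value of joint button above 0.0055 m and value of joint sleeve between 0.01 and 0.034 m), for 0.05 s.
At the end, for the whole second after the job is handed in: The sleeve rests one hole further out (joint sleeve 0.0365 to 0.0435 m) with the button sprung out of that next hole (joint button under 0.0015 m), nothing moving (value of joint button below 0.0015 m and value of joint sleeve between 0.0365 and 0.0435 m and velocity of joint sleeve between -0.005 and 0.005 m/s); the robot touches nothing.
It fails at once if the robot presses on anything with more than 30 N (contact force between any of the fingers, the arm and anything else above 30 N).
It fails at once if the pail is moved by more than 15 mm or tipped (distance of pail from where it was at the start of the episode above 0.015 m or angle between pail's own z axis and vertical above 0.3 rad).
It fails at once if the jar is moved by more than 15 mm or tipped (distance of jar from where it was at the start of the episode above 0.015 m or angle between jar's own z axis and vertical above 0.3 rad).
It fails at once if the wrench is moved by more than 15 mm (distance of wrench from where it was at the start of the episode above 0.015 m).
It also fails if it takes over 32 s, if anything falls off the work surface, if the arm or the gripper's body presses on something with over 40 N, if the wrist force passes 120 N, or if a joint passes its speed limit or range.

## Working session

There is one attempt and no reset: what is moved stays moved. The work goes in short steps, Python scripts to look and compute and a shell command to move; the robot and the scene stay as the last step left them, time stands still between calls to the robot, and variables do not carry over. Pictures are saved under pics/ and viewed, about 8 in all and at most 12, crops included, and the job is handed in when it is done.

```bash
mkdir -p pics
cat > h.py <<'E'
from cell import env
import numpy as np, cv2
def toworld(c,p):
    i=env.camera_info(c); return np.array(i["R"]).T@(np.array(p)-np.array(i["t"]))
def px2w(c,u,v,d):
    i=env.camera_info(c);K=np.array(i["camera_matrix"])
    x=(u-K[0,2])/K[0,0];y=(v-K[1,2])/K[1,1];a,b=x,y
    for _ in range(10):
        s=1+i["k1"]*(a*a+b*b);a,b=x/s,y/s
    return toworld(c,[a*d,b*d,d])
E
python3 - <<'E'
from h import *
ims=[]
for c in("scene","top"):
    p,d=env.read_camera(c); cv2.imwrite(f"pics/{c}0.png",p[...,::-1]); np.save(f"pics/{c}0d.npy",d)
    for n in("stand","sleeve_top","button_tip","collar_face","pail","jar","wrench"):
        r=env.place_of(n,c)
        print(c,n,[(np.round(toworld(c,o["location"]),4).tolist(),round(o["confidence"],2)) for o in r[:2]])
s=env.sense();print(s["time"],s["ee_pos"],s["ee_rot"],s["wrist_force"],s["grip_width"],env.tcp_to_grasp)
E
```

```text
scene stand []
scene sleeve_top []
scene button_tip []
scene collar_face []
scene pail [([0.5015, 0.0615, 0.0013], 0.6)]
scene jar [([0.4421, -0.1776, -0.0037], 0.95)]
scene wrench [([0.6467, 0.011, 0.002], 0.77)]
top stand []
top sleeve_top []
top button_tip []
top collar_face []
top pail [([0.4969, 0.0619, 0.0031], 0.8)]
top jar [([0.4408, -0.1806, 0.0008], 0.78)]
top wrench [([0.6517, 0.0085, -0.0002], 0.86)]
0.8 [0.17730931 0.65127238 0.23133818] [-2.15286554e-05  7.94585095e-01  6.07152803e-01 -1.17830124e-05] [0.06402206 0.68324864 0.00706504] 0.0853726989347334 0.0187
```

View pics/scene0.png

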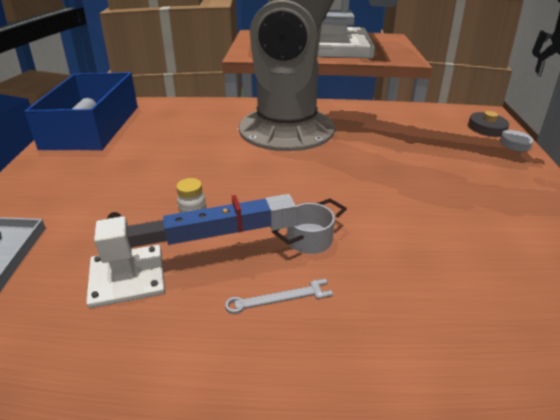

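View pics/top0.png

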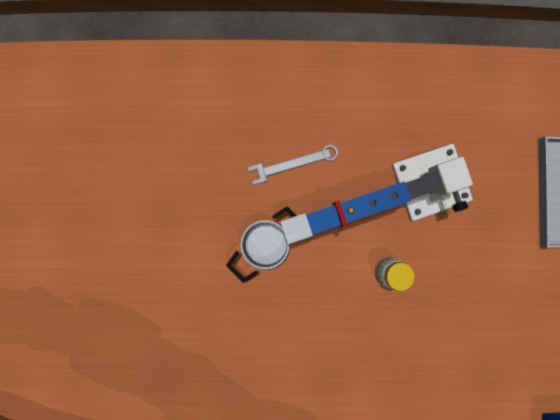

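The scene view shows the stand at left (125,260), blue sleeve with red collar (237,214), button (225,211), pail (312,228), wrench (280,297) and jar (190,200). In the top view: button (351,210), holes (373,203) and (395,196), collar (339,213), pail (265,245), jar (398,275).

Run:
```python
from h import *
for k in range(2):
  for c in("scene","top"):
    p,d=env.read_camera(c)
    for n in("stand","sleeve_top","button_tip","collar_face"):
        r=env.place_of(n,c)
        print(c,n,[(np.round(toworld(c,o["location"]),4).tolist(),round(o["confidence"],2)) for o in r[:2]])
p,d=env.read_camera("top")
hsv=cv2.cvtColor(p,cv2.COLOR_RGB2HSV)
blue=(hsv[...,0]>100)&(hsv[...,0]<130)&(hsv[...,1]>150)&(hsv[...,2]>60)
blue[:150]=0;blue[260:]=0;blue[:,:280]=0;blue[:,430:]=0
P=[];
for v,u in np.argwhere(blue):
    if d[v,u]>0:P.append(px2w("top",u,v,d[v,u]))
P=np.array(P);print("blue n",len(P),"z pct",np.percentile(P[:,2],[5,25,50,75,95]))
T=P[np.abs(P[:,2]-np.median(P[:,2]))<.006]
m=T[:,:2].mean(0);w=np.linalg.svd(T[:,:2]-m,full_matrices=False)[2]
a=w[0]*np.sign(-(w[0]@[1,0]) if 0 else 1);print("mean",m,"axis",a,np.degrees(np.arctan2(a[1],a[0])))
s=(T[:,:2]-m)@a;n=(T[:,:2]-m)@[-a[1],a[0]];print("extent",np.percentile(s,[0,1,99,100]),np.percentile(n,[0,1,99,100]))
for u,v in((351,210),(373,203),(395,196),(339,213)):
    q=px2w("top",u,v,d[v,u]);q2=px2w("top",u,v,d[v,u]);print((u,v),q,"along",(q[:2]-m)@a,"n",(q[:2]-m)@[-a[1],a[0]])
crop=cv2.resize(p[150:270,280:440],None,fx=5,fy=5,interpolation=cv2.INTER_CUBIC);cv2.imwrite("pics/crop.png",crop[...,::-1])
i=env.camera_info("top");print(i["camera_matrix"],i["k1"],-np.array(i["R"]).T@i["t"])
```

```text
scene stand []
scene sleeve_top []
scene button_tip []
scene collar_face []
top stand []
top sleeve_top []
top button_tip []
top collar_face []
scene stand []
scene sleeve_top [([0.499, 0.062, -0.0004], 0.62)]
scene button_tip []
scene collar_face []
top stand [([0.4424, -0.1814, 0.0039], 0.65), ([0.4914, 0.0626, 0.0056], 0.61)]
top sleeve_top []
top button_tip []
top collar_face [([0.4948, 0.0621, 0.0003], 0.25)]Traceback (most recent call last):
  File "<stdin>", line 14, in <module>
  File "h.py", line 10, in px2w
    return toworld(c,[a*d,b*d,d])
  File "h.py", line 4, in toworld
    i=env.camera_info(c); return np.array(i["R"]).T@(np.array(p)-np.array(i["t"]))
ValueError: time passes only in moves, steps and waits
```

The networks miss the stand: their hits coincide with the pail and the jar, so I reject them. I'll measure from colour and depth instead, reading the camera info once.

```bash
cat > h.py <<'E'
from cell import env
import numpy as np, cv2
I={c:env.camera_info(c) for c in("scene","top")}
def toworld(c,p):
    i=I[c]; return (np.atleast_2d(p)-np.array(i["t"]).ravel())@np.array(i["R"])
def px2w(c,uv,d):
    i=I[c];K=np.array(i["camera_matrix"],float)
    uv=np.atleast_2d(uv).astype(float);d=np.atleast_1d(d)
    x=(uv-[K[0,2],K[1,2]])/[K[0,0],K[1,1]];a=x
    for _ in range(10): a=x/(1+i["k1"]*(a*a).sum(1,keepdims=True))
    return toworld(c,np.c_[a*d[:,None],d])
E
python3 - <<'E'
from h import *
p,d=env.read_camera("top"); np.save("pics/topd.npy",d); cv2.imwrite("pics/top1.png",p[...,::-1])
hsv=cv2.cvtColor(p,cv2.COLOR_RGB2HSV)
blue=(hsv[...,0]>100)&(hsv[...,0]<130)&(hsv[...,1]>150)&(d>0)
blue[:150]=0;blue[260:]=0;blue[:,:280]=0;blue[:,430:]=0
vu=np.argwhere(blue);P=px2w("top",vu[:,::-1],d[blue])
print("n",len(P),"z",np.percentile(P[:,2],[5,25,50,75,95]))
T=P[np.abs(P[:,2]-np.median(P[:,2]))<.006]
m=T[:,:2].mean(0);a=np.linalg.svd(T[:,:2]-m,full_matrices=False)[2][0];b=np.array([-a[1],a[0]])
print("mean",m,"axis",a)
s=(T[:,:2]-m)@a;n=(T[:,:2]-m)@b;print(np.percentile(s,[0,1,99,100]),np.percentile(n,[0,1,99,100]))
uv=np.array([(351,210),(373,203),(395,196),(339,213)])
q=px2w("top",uv,d[uv[:,1],uv[:,0]]);print(np.c_[q,(q[:,:2]-m)@a,(q[:,:2]-m)@b])
cv2.imwrite("pics/crop.png",cv2.resize(p[150:270,280:440],None,fx=5,fy=5,interpolation=cv2.INTER_CUBIC)[...,::-1])
print(I["top"]["camera_matrix"],I["top"]["k1"],toworld("top",[0,0,0]),env.sense()["time"])
E
```

```text
n 1755 z [0.10562696 0.10680917 0.10756557 0.10842598 0.10949501]
mean [ 0.55976521 -0.10025031] axis [ 0.32639965 -0.94523186]
[-0.08874905 -0.0873125   0.08683084  0.08995299] [-0.01698422 -0.01638274  0.01646714  0.01756773]
[[ 5.54624412e-01 -8.59714049e-02  1.12574225e-01 -1.51748325e-02
  -1.98611458e-04]
 [ 5.67296270e-01 -1.25762950e-01  1.02098913e-01  2.65734934e-02
  -1.20871386e-03]
 [ 5.79588089e-01 -1.63682604e-01  1.03553789e-01  6.64284046e-02
  -1.96705645e-03]
 [ 5.49131083e-01 -6.41450192e-02  1.23441718e-01 -3.75988481e-02
   1.73304422e-03]]
[[402.07310307   0.         290.64193055]
 [  0.         402.07310307 210.98536953]
 [  0.           0.           1.        ]] -0.06159332937550178 [[0.53167961 0.02676676 0.78881857]] 1.9
```

View pics/crop.png

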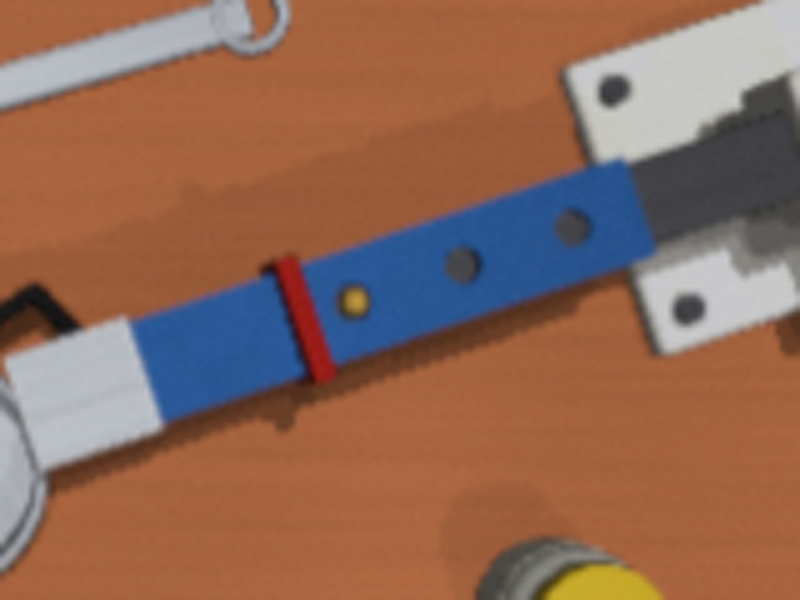

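Button is at about (0.555, -0.086), sleeve top about z 0.1075, outward direction (-0.326, 0.945). These agree with the given sleeve size and centre. I'll shut the hand and turn the 22 mm pad width along the tube (outwards = tool -y).

```bash
python3 -m creep '[[255,0.02,0,0,0.175],[255,0.02,0,0,0.175],[255,0.02,0,0,0.175],[255,0.02,0,0,0.175],[255,0,0,0,0.175],[255,0,0,0,0.1],[255,0,0,0,0]]' 20
python3 - <<'E'
from h import *
from scipy.spatial.transform import Rotation as R
s=env.sense();w=np.array(s["ee_rot"]);M=R.from_quat(w[[1,2,3,0]]).as_matrix();print(M.round(3))
e=np.array([-.3264,.9452]);t=np.r_[[.5549,-.0861]+.002*e,.15];print("shift",M.T@(t-s["ee_pos"]),"turn",np.arctan2(*( -e)[::-1])-np.arctan2(M[1,1],M[0,1]))
E
```

```text
time: 2.78
ee_pos: [0.2183, 0.7208, 0.2309]
ee_rot: [0.0, 0.989, 0.149, 0.0]
wrist_force: [-0.6, -0.3, 0.2]
grip_width: -0.0002
[[ 0.955  0.295  0.   ]
 [ 0.295 -0.955 -0.001]
 [-0.     0.001 -1.   ]]
shift [0.08310026 0.86831126 0.0813485 ] turn 0.03263456885155147
```

```bash
python3 -m creep '[[255,0.01,0.06,0,-0.033],[255,0.01,0.06,0,0],[255,0.01,0.06,0,0],[255,0.01,0.06,0,0],[255,0.01,0.06,0,0],[255,0.01,0.06,0,0],[255,0.01,0.06,0,0],[255,0.01,0.06,0,0],[255,0,0.06,0,0],[255,0,0.06,0,0]]'
cat > rel.py <<'E'
from h import *
from scipy.spatial.transform import Rotation as R
s=env.sense();w=np.array(s["ee_rot"]);M=R.from_quat(w[[1,2,3,0]]).as_matrix()
e=np.array([-.3264,.9452]);t=np.r_[[.5549,-.0861]+.002*e,.15];print("shift",(M.T@(t-s["ee_pos"])).round(4),"turn",-(np.arctan2(*( -e)[::-1])-np.arctan2(M[1,1],M[0,1])),"own x",(s["ee_pos"][:2]-np.array([.5549,-.0861]))@e)
E
python3 rel.py
```

```text
time: 4.03
ee_pos: [0.5024, 0.1723, 0.2315]
ee_rot: [-0.002, 0.982, 0.186, 0.002]
wrist_force: [1.4, 0.5, -0.6]
grip_width: -0.0004
shift [-0.0461  0.2579  0.0806] turn 0.04237463529567709 own x 0.26137187344027896
```

```bash
python3 -m creep '[[255,-0.012,0.06,0,0.042],[255,-0.012,0.06,0,0],[255,-0.012,0.06,0,0],[255,-0.01,0.05,0,0],[255,0,0.02,0,0],[255,0,0,0,0],[255,0,0,0,0]]';python3 rel.py
```

```text
time: 4.9
ee_pos: [0.5448, -0.0889, 0.2326]
ee_rot: [-0.002, 0.985, 0.172, 0.004]
wrist_force: [-0.2, -0.2, -0.6]
grip_width: 0.0005
shift [ 0.0097 -0.0011  0.0827] turn 0.013037307610736404 own x 0.000659275209704732
```

```bash
python3 -m creep '[[255,0.0097,-0.001,0.03,0.013],[255,0,0,0.03,0],[255,0,0,0.022,0],[255,0,0,0,0],[255,0,0,0,0]]';python3 rel.py
python3 - <<'E'
from h import *
p,d=env.read_camera("scene")
cv2.imwrite("pics/s1.png",cv2.resize(p[130:270,140:330],None,fx=4,fy=4,interpolation=cv2.INTER_CUBIC)[...,::-1])
E
```

```text
time: 5.52
ee_pos: [0.5551, -0.0772, 0.1499]
ee_rot: [-0.003, 0.985, 0.172, 0.005]
wrist_force: [0.6, -0.5, 0.9]
grip_width: 0.0003
shift [-0.0032  0.0063 -0.0001] turn 0.012444009401064937 own x 0.008346237041550837
```

View pics/s1.png

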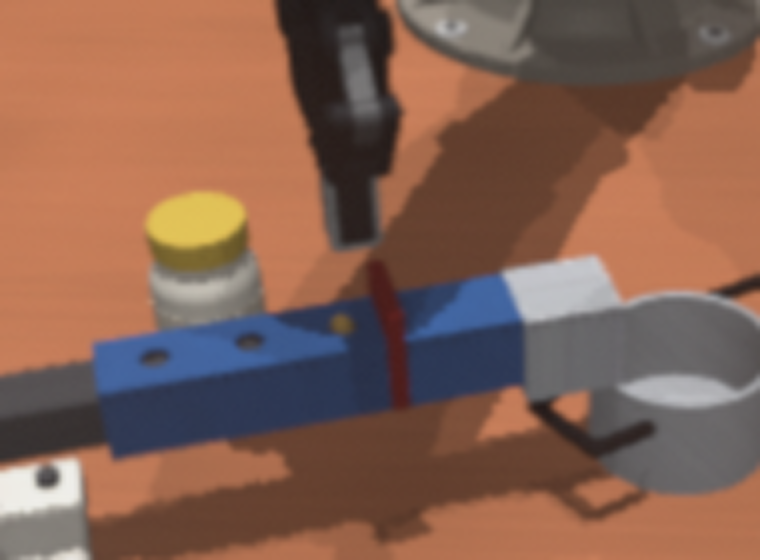

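The tip (350,245 in crop) hangs above button (342,325), with the collar (385,290) on the spout side. I'll trim the sideways drift, then descend.

```bash
python3 -m creep '[[255,-0.0032,0.0063,0,0.012],[255,0,0,0,0],[255,0,0,0,0]]';python3 rel.py
```

```text
time: 5.95
ee_pos: [0.555, -0.0846, 0.1517]
ee_rot: [-0.003, 0.986, 0.165, 0.007]
wrist_force: [-0.1, -0.6, -0.6]
grip_width: 0.0002
shift [-0.0006 -0.0006  0.0017] turn -0.00018152398577608864 own x 0.0013603319701291129
```

```bash
python3 -m creep '[[255,0,0,0.007,0],[255,0,0,0.007,0],[255,0,0,0.006,0],[255,0,0,0,0]]';python3 rel.py
```

```text
time: 6.45
ee_pos: [0.555, -0.0843, 0.1299]
ee_rot: [-0.003, 0.986, 0.165, 0.007]
wrist_force: [-0.8, 0.4, 0.7]
grip_width: 0.0001
shift [-0.0004 -0.0004 -0.0201] turn -2.958809557873643e-05 own x 0.0016529193129006601
```

```bash
for i in 1; do python3 -m creep '[[255,0,0,0.004,0],[255,0,0,0.003,0],[255,0,0,0,0]]'; done; python3 -m creep '[[255,0,0,0.003,0],[255,0,0,0,0]]'; python3 -m creep '[[255,0,0,0.002,0],[255,0,0,0,0]]'; python3 rel.py
```

```text
time: 6.82
ee_pos: [0.5552, -0.0843, 0.1224]
ee_rot: [-0.003, 0.986, 0.165, 0.007]
wrist_force: [0.5, 0.0, 0.6]
grip_width: 0.0
time: 7.08
ee_pos: [0.5553, -0.0843, 0.1194]
ee_rot: [-0.003, 0.986, 0.165, 0.007]
wrist_force: [-0.5, 0.1, -0.3]
grip_width: -0.0
time: 7.32
ee_pos: [0.5554, -0.0843, 0.1174]
ee_rot: [-0.003, 0.986, 0.165, 0.007]
wrist_force: [-1.0, -0.3, -0.5]
grip_width: 0.0002
shift [-0.0006 -0.0006 -0.0326] turn -9.22870605974957e-05 own x 0.0015561883558306234
```

```bash
for k in 1; do python3 -m creep '[[255,0,0,0.002,0],[255,0,0,0,0]]'; python3 -m creep '[[255,0,0,0.0015,0],[255,0,0,0,0]]'; python3 -m creep '[[255,0,0,0.001,0],[255,0,0,0,0]]'; python3 -m creep '[[255,0,0,0.001,0],[255,0,0,0,0]]'; done | grep -E "ee_pos|force"
```

```text
ee_pos: [0.5555, -0.0842, 0.1152]
wrist_force: [0.1, 0.3, 0.2]
ee_pos: [0.5555, -0.0842, 0.1136]
wrist_force: [-0.2, 0.0, 0.0]
ee_pos: [0.5556, -0.0842, 0.1127]
wrist_force: [-0.1, 0.2, 1.0]
ee_pos: [0.5556, -0.0842, 0.1117]
wrist_force: [-0.9, -0.2, 1.3]
```

```bash
for k in 1; do python3 -m creep '[[255,0,0,0.001,0],[255,0,0,0,0]]'; python3 -m creep '[[255,0,0,0.001,0],[255,0,0,0,0]]'; python3 -m creep '[[255,0,0,0.001,0],[255,0,0,0,0]]'; done | grep -E "ee_pos|force"
```

```text
ee_pos: [0.5557, -0.0842, 0.1106]
wrist_force: [-0.1, -0.3, 1.7]
ee_pos: [0.5557, -0.0842, 0.1096]
wrist_force: [-0.8, -0.8, 0.9]
ee_pos: [0.5557, -0.0842, 0.1085]
wrist_force: [-0.7, 0.9, 1.9]
```

```bash
python3 -m creep '[[255,0,0,0.0005,0],[255,0,0,0,0]]'| grep -E "ee_pos|force"; python3 rel.py
```

```text
ee_pos: [0.5558, -0.0842, 0.1083]
wrist_force: [-2.0, 0.6, 5.0]
shift [-0.0008 -0.0007 -0.0417] turn -7.209443319600162e-05 own x 0.0014914922632011205
```

Contact with the button began near z 0.113, and stiff contact came at 0.1083. That is the 5 mm expected, so the button is flush. Now pushing outwards gently.

```bash
for k in 1; do python3 -m creep '[[255,0,-0.001,0.0002,0],[255,0,0,0,0]]'; python3 -m creep '[[255,0,-0.001,0.0002,0],[255,0,0,0,0]]'; python3 -m creep '[[255,0,-0.001,0.0002,0]]';  done | grep -E "ee_pos|force"; python3 rel.py
```

```text
ee_pos: [0.5557, -0.0837, 0.1083]
wrist_force: [-0.4, -0.1, 3.3]
ee_pos: [0.5556, -0.083, 0.1083]
wrist_force: [-1.0, -1.1, 4.8]
ee_pos: [0.5554, -0.0823, 0.1082]
wrist_force: [0.2, -3.6, 6.5]
shift [-0.001   0.0013 -0.0418] turn -0.0009394936207527405 own x 0.0034062459183048107
```

```bash
for k in 1; do python3 -m creep '[[255,0,-0.001,0.0001,0]]'; python3 -m creep '[[255,0,-0.001,0.0001,0]]'; python3 -m creep '[[255,0,-0.001,0.0001,0]]';  python3 -m creep '[[255,0,-0.001,0.0001,0]]'; done | grep -E "ee_pos|force"; python3 rel.py
```

```text
ee_pos: [0.5552, -0.0816, 0.1082]
wrist_force: [-0.3, -2.3, 5.7]
ee_pos: [0.555, -0.081, 0.1083]
wrist_force: [-0.1, -3.3, 4.7]
ee_pos: [0.5548, -0.0802, 0.1083]
wrist_force: [0.8, -2.9, 3.8]
ee_pos: [0.5547, -0.0795, 0.1083]
wrist_force: [-0.0, -2.6, 5.8]
shift [-0.0012  0.0043 -0.0417] turn -0.0018952959717961626 own x 0.006348066942161872
```

```bash
for k in 1; do python3 -m creep '[[255,0,-0.001,0.0001,0]]'; python3 -m creep '[[255,0,-0.001,0.0001,0]]'; python3 -m creep '[[255,0,-0.001,0.0001,0]]';  python3 -m creep '[[255,0,-0.001,0.0001,0]]'; done | grep -E "ee_pos|force"; python3 rel.py
```

```text
ee_pos: [0.5545, -0.0786, 0.1083]
wrist_force: [0.2, -3.9, 5.9]
ee_pos: [0.5543, -0.0781, 0.1083]
wrist_force: [0.7, -5.9, 5.8]
ee_pos: [0.5542, -0.0776, 0.1083]
wrist_force: [1.4, -6.5, 4.7]
ee_pos: [0.5541, -0.0774, 0.1083]
wrist_force: [2.6, -5.8, 3.2]
shift [-0.0012  0.0066 -0.0417] turn -0.0031902797919158843 own x 0.008472017948413292
```

```bash
for k in 1; do python3 -m creep '[[255,0,-0.0015,0.0003,0]]'; python3 -m creep '[[255,0,-0.0015,0.0003,0]]'; python3 -m creep '[[255,0,-0.0015,0.0003,0]]'; done | grep -E "ee_pos|force"; python3 rel.py
```

```text
ee_pos: [0.5539, -0.0767, 0.1083]
wrist_force: [-0.9, -5.2, 9.7]
ee_pos: [0.5535, -0.0757, 0.1082]
wrist_force: [-0.9, -5.5, 9.8]
ee_pos: [0.5532, -0.0747, 0.1082]
wrist_force: [-1.4, -5.1, 10.2]
shift [-0.0012  0.0095 -0.0418] turn -0.004682408387170156 own x 0.011345629064572729
```

Run:
```python
from h import *
p,d=env.read_camera("scene")
cv2.imwrite("pics/s2.png",cv2.resize(p[170:270,150:310],None,fx=5,fy=5,interpolation=cv2.INTER_CUBIC)[...,::-1])
```

```text
(no output)
```

View pics/s2.png

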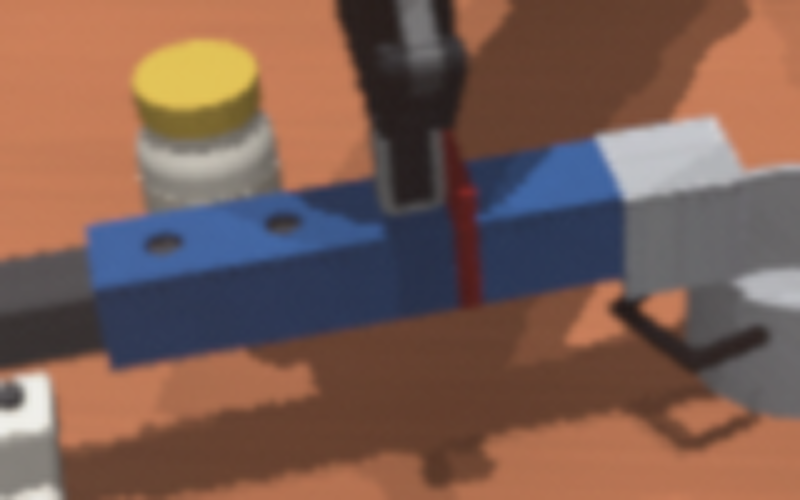

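Holes moved about 4.4 px of 23.7 px per 40 mm, so the sleeve is about 7 mm out. The button is hidden under the wall, and the tip (412,205) is against the collar (460,220). I'll lift 1 mm and push by the collar alone.

```bash
for k in 1; do python3 -m creep '[[255,0,0,-0.001,0],[255,0,-0.002,0,0.004],[255,0,-0.003,0,0]]'; python3 -m creep '[[255,0,-0.003,0,0],[255,0,-0.003,0,0]]'; done | grep -E "ee_pos|force|time"; python3 rel.py
```

```text
time: 11.75
ee_pos: [0.5513, -0.0697, 0.1089]
wrist_force: [0.4, -3.4, 3.0]
time: 12.0
ee_pos: [0.5492, -0.0636, 0.1089]
wrist_force: [0.1, -2.4, 3.7]
shift [-0.0009  0.0214 -0.041 ] turn -0.009067527413494592 own x 0.02315889682804025
```

```bash
for k in 1; do python3 -m creep '[[255,0,-0.003,-0.0003,-0.009],[255,0,-0.003,0,0],[255,0,-0.003,0,0]]'; python3 -m creep '[[255,0,-0.003,0,0],[255,0,-0.002,0,0]]'; done | grep -E "ee_pos|force|time"; python3 rel.py;  python3 - <<'E'
from h import *
p,d=env.read_camera("scene")
cv2.imwrite("pics/s3.png",cv2.resize(p[170:270,150:310],None,fx=5,fy=5,interpolation=cv2.INTER_CUBIC)[...,::-1])
E
```

```text
time: 12.38
ee_pos: [0.546, -0.0542, 0.109]
wrist_force: [0.8, -3.3, 2.0]
time: 12.62
ee_pos: [0.5442, -0.0489, 0.109]
wrist_force: [-0.2, -1.8, -0.1]
shift [-0.0012  0.0368 -0.0409] turn 0.0010579974982407592 own x 0.038620396012437566
```

View pics/s3.png

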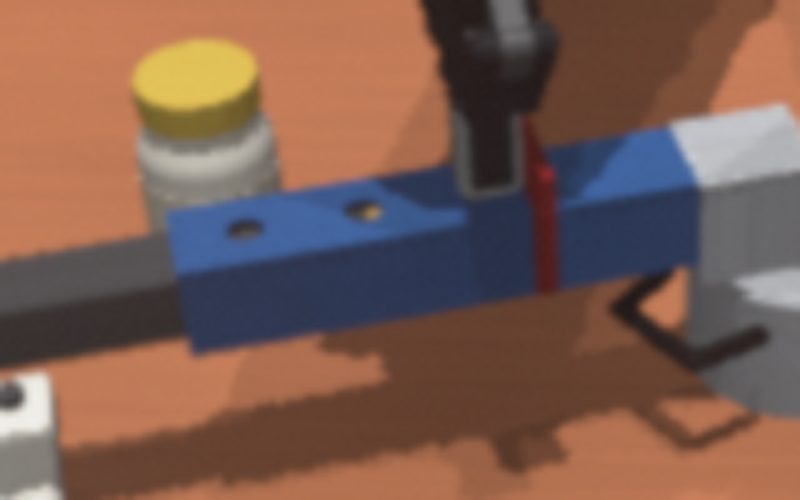

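Hole (364,212) is now nearly over the brass button (372,212), with the sleeve at about 35 mm. Creeping the rest.

```bash
for k in 1; do python3 -m creep '[[255,0,-0.001,0,0],[255,0,0,0,0]]'; python3 -m creep '[[255,0,-0.001,0,0],[255,0,0,0,0]]';python3 -m creep '[[255,0,-0.001,0,0],[255,0,0,0,0]]'; done | grep -E "ee_pos|force|time"; python3 rel.py;  python3 - <<'E'
from h import *
p,d=env.read_camera("scene")
cv2.imwrite("pics/s4.png",cv2.resize(p[190:240,190:270],None,fx=8,fy=8,interpolation=cv2.INTER_CUBIC)[...,::-1])
E
```

```text
time: 12.92
ee_pos: [0.5434, -0.047, 0.1087]
wrist_force: [0.1, -0.3, 0.4]
time: 13.18
ee_pos: [0.5429, -0.046, 0.1086]
wrist_force: [0.2, 0.1, -0.6]
time: 13.42
ee_pos: [0.5426, -0.0452, 0.1086]
wrist_force: [-0.3, 0.3, -0.1]
shift [-0.0011  0.0408 -0.0413] turn 0.0015154375671608822 own x 0.04263767200177105
```

View pics/s4.png

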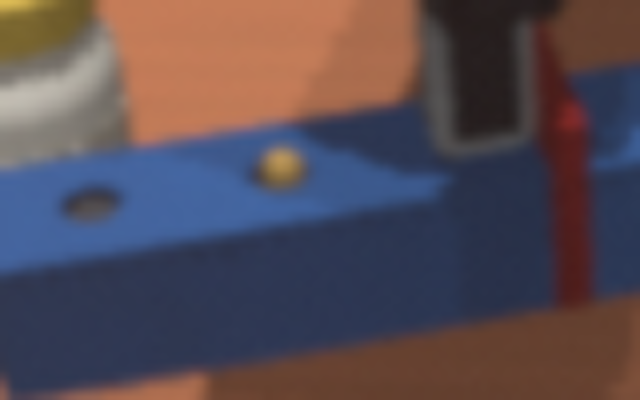

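The button (281,168) now stands out of the hole. A 0.8 mm nudge will centre it, then I'll back off the collar and lift away.

```bash
for k in 1; do python3 -m creep '[[255,0,-0.0008,0,0],[255,0,0,0,0]]'; python3 -m creep '[[255,0,0.003,-0.001,0],[255,0,0,-0.003,0],[255,0,0,-0.01,0],[255,0,0,-0.03,0],[255,0,0,-0.05,0],[255,0,0,-0.05,0],[255,0,0,0,0],[255,0,0,0,0]]'; python3 -m creep '[[255,-0.05,0,0,0],[255,-0.05,0,0,0],[255,0,0,0,0],[255,0,0,0,0]]'; done | grep -E "ee_pos|force|time"
python3 - <<'E'
from h import *
p,d=env.read_camera("scene")
for n in("pail","jar","wrench"):
    print(n,[(toworld("scene",o["location"]).round(3).tolist(),round(o["confidence"],2)) for o in env.place_of(n,"scene")[:1]])
q,d2=env.read_camera("top")
k=lambda i:cv2.resize(i,(640,280),interpolation=cv2.INTER_CUBIC)
cv2.imwrite("pics/s5.png",np.vstack([k(p[185:255,150:310]),k(q[170:250,270:453])])[...,::-1])
E
```

```text
time: 13.72
ee_pos: [0.5424, -0.0445, 0.1086]
wrist_force: [0.8, -0.6, 0.7]
time: 14.72
ee_pos: [0.5401, -0.0482, 0.2598]
wrist_force: [0.1, 0.4, -0.7]
time: 15.22
ee_pos: [0.4419, -0.0815, 0.2551]
wrist_force: [0.9, 0.1, -0.7]
pail [([[0.499, 0.061, -0.001]], 0.7)]
jar [([[0.443, -0.176, -0.002]], 0.75)]
wrench [([[0.651, 0.013, -0.001]], 0.72)]
```

View pics/s5.png

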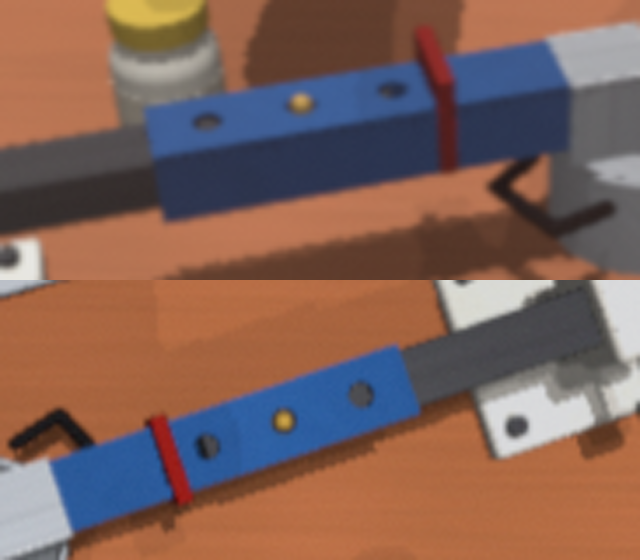

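The button stands in the middle hole in both views: scene (301,103), top (285,421). There is an empty hole on each side of it, and the hand is clear. Pail, jar and wrench are where they were. Handing in.

```bash
python3 -c "
from cell import env
print(env.sign_off(), env.sense()['time'])"
```

```text
the job is handed in; nothing more can be done
the job is handed in; nothing more can be done
```

The sleeve is now one hole further out and the brass button has sprung out of that next hole. I handed the job in at about 15.5 s of the 32 s allowed; no verdict was reported.

**What I did:**
- I felt for the button with shut fingertips. First contact came near z 0.113 m and firm contact with the sleeve's top at 0.1083 m, matching the 5 mm of button travel.
- I pushed the sleeve outwards by the red collar in steps of 0.8–3 mm until the button popped out. I then nudged it 0.8 mm to centre it and took the hand away.
- The highest readings at the ends of the moves were about 6.5 N along the tube and 10 N downwards, against the 30 N limit.

**Last checks:**
- Both cameras show the button standing in the middle hole, with an empty hole on each side.
- I estimated the sleeve at about 38.6 mm from the images just before the final nudge. I did not measure it again afterwards, and button height was judged only by eye.
- The hand was about 0.15 m above the sleeve and to one side, with wrist force at noise level.
- The pail, jar and wrench measured within about 4 mm of where they started, which is the networks' own accuracy.

**What disagreed:** the networks never found the stand, button or collar. The few hits they gave were really the pail or the jar, so I rejected them and measured from colour and depth instead.

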